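# Close the gasketed enclosure, fasteners tightened crisscross in two passes

## Robot

A 6-joint arm with a two-finger parallel gripper is mounted at the origin on a cart in front of the work surface, level with it; the furniture and walls round the work are solid. World frame = base frame: x ahead of the robot, y to its left, z up, the work surface at z = 0. Lengths are in m, angles in rad, forces in N, time in s.
With the tool pointing down it reaches from about 0.3 to 0.775 m from the base axis. Payload 14.6 kg.
Tool frame: the origin (TCP) lies midway between the tips of the shut fingers; the grasp point (between the pads) lies 19 mm behind it; z points along the fingers, y is the line along which they close (so a half turn about z gives the same grasp; the last joint's range is limited). The gripper opens to 94 mm and grips with 3 to 60 N. Pads are 16 mm wide; open, the fingers measure 119 mm over their backs; the gripper's body (75 mm by 177 mm) begins 78 mm behind the grasp point.
Start: joints at [-1.351, 0.3, 1.521, -0, 1.321, -0.067], TCP at [0.156, -0.528, 0.176] pointing down, gripper open.
Joint ranges: [-3.03, 3.03], [-0.79, 2.21], [0.23, 2.52], [-1.04, 4.18], [0, 3.07], [-2.55, 2.55]. Speed limits (rad/s): [2.22, 2.22, 2.57, 3.14, 3.14, 3.14].

## Interface

Orientations are given as [roll, pitch, yaw] about the fixed x, y, z axes, in that order (R = Rz(yaw) Ry(pitch) Rx(roll)).
In Python, from station import * gives the robot as it stands.
- The arm moves only by the tool send_rows, never from a script. Its argument "targets" is a list of rows, each an object of numbers: "x", "y", "z": the shift along the world's x, y, z in units of 0.2 m (1.0 is 0.2 m); "spin": the turn about the world's z in units of pi/2 rad (1.0 is pi/2 rad); "claw": the finger opening in mm, from 0 to 94. A call has 1 to 20 rows; each row shifts and turns the commanded pose from where the row before left it; what a row does not reach is not made up. A row lasts 1/10 s, in which the tool goes at most 50 mm and 8.59 degrees, less where a joint would pass 70% of its speed; a pose out of reach is approached as far as the arm can. A call with a number of a shift or a turn outside -1 to 1 is refused whole. A call with a gripper value outside its range is refused whole. The fingers move at their own pace and stop on an object; "force" is the grip in N (left out, the last holds). Time passes only in rows, so rows that do not move let the fingers close. It gives the time, the measured TCP pose, the force, the opening and the grip force at its end, in the units of the state.
- get_obs(): the state, without advancing time (a new reading comes with each control period).
- camera(name): name is "scene" or "top" or "wrist"; returns the picture (480x640x3 uint8, blue, green, red); there is no depth.
- camera_model(name): a dict with "fovy" (degrees; the focal length in pixels is half the picture's height over the tangent of half this angle, whatever the lens; pixels are square), "cx", "cy" (the principal point, pixels), "dist" ([k1, k2, p1, p2, k3] as OpenCV has them; the pictures are not rectified), "T" (4x4, takes a point from camera to world coordinates). Camera axes: x right, y down, z forward; pixel columns grow to the right and rows downward; lengths in m; the calibration is good to about 2 mm. A picture is of the moment at which its call begins: read the wrist's pose just before it. camera_model takes no time and is no camera call; for the wrist camera it gives the pose at the moment of the call.
- hand_in(): hands the job in; it is judged then, once.
The state is a dict: "time_s": time; "qpos": joint angles; "joint_vel": joint speeds; "tau": joint torques, N m; "ee_pos": TCP position; "eef_rot": TCP orientation; "force": force on the tool from outside, world axes, zero at the start; "moment": the same for the moment, N m; "grip_width": finger opening in m; "grip_force": force on a finger pad.
Only numpy, scipy, OpenCV 4.12 (cv2) and the standard library are available. Lean on these libraries where they do the work, as an engineer would, in place of code of your own. Each camera call takes 0.05 s, during which the arm holds its last target. There are 200 camera calls.

## Task

Pick up the aluminium cover by its black handle and lower it gently over the two guide pins of the grey enclosure until it lies flat on the rim, either way round. Then tighten its four blue quarter-turn fasteners clockwise in crisscross order and in two passes: first turn each about half-way (45 degrees, to the yellow dot), always going to the diagonally opposite one next, and only when all four are half-way tighten each fully to its stop (90 degrees, red dot), again crisscross. Leave the things standing round about where they are.

Things in the scene. Friction and masses are not known exactly. Their poses are not given: they have to be found in the camera images.
- cover_handle (a point): centre of the grip bar of the cover's black bow handle: bar 62 mm long along x, 12 mm wide (y), 16 mm high (8 mm above and below this point), on posts 26 mm either side of this point along x (42 mm free between them). Cover underside 40 mm below this point, its top face 34 mm below. z up.
- enclosure_seat (a point): centre of the upper rim (40 mm above the bench) of the grey open enclosure. Two steel guide pins at x = 0, y = +78 and -78 mm, 8 mm thick, standing 20 mm above the rim, the top 10 mm tapered to 2.4 mm. Cover seated: cover_handle 40 mm above this point, axes parallel (either way round). z up.
- knob_a (a joint): turn of the fastener in the -x +y corner of the cover (diagonal partner knob_c), clockwise from above. 0 = loose, bar along the cover's x; 1.571 = tight at its stop, bar along y. White stripe on one end of the bar points to a white dot at 0, yellow at 0.785, red at 1.571. Takes about 0.05 N m, stays where left. Starts at 0 to 0.2.
- knob_b (a joint): turn of the fastener in the -x -y corner of the cover (diagonal partner knob_d), clockwise from above. 0 = loose, bar along the cover's x; 1.571 = tight at its stop, bar along y. White stripe on one end of the bar points to a white dot at 0, yellow at 0.785, red at 1.571. Takes about 0.05 N m, stays where left. Starts at 0 to 0.2.
- knob_c (a joint): turn of the fastener in the +x -y corner of the cover (diagonal partner knob_a), clockwise from above. 0 = loose, bar along the cover's x; 1.571 = tight at its stop, bar along y. White stripe on one end of the bar points to a white dot at 0, yellow at 0.785, red at 1.571. Takes about 0.05 N m, stays where left. Starts at 0 to 0.2.
- knob_d (a joint): turn of the fastener in the +x +y corner of the cover (diagonal partner knob_b), clockwise from above. 0 = loose, bar along the cover's x; 1.571 = tight at its stop, bar along y. White stripe on one end of the bar points to a white dot at 0, yellow at 0.785, red at 1.571. Takes about 0.05 N m, stays where left. Starts at 0 to 0.2.
- knob_a_grip (a point): grip point of knob_a: blue upright bar 36 mm long (this point's x, which turns with the knob), 10 mm thick (y), its top 9 mm above this point; cover plate 27 mm below this point; steel disc 24 mm wide, 6 mm high at the bar's foot. z up. Lies -45, +70 mm from cover_handle along the cover's x, y.
- knob_b_grip (a point): grip point of knob_b: blue upright bar 36 mm long (this point's x, which turns with the knob), 10 mm thick (y), its top 9 mm above this point; cover plate 27 mm below this point; steel disc 24 mm wide, 6 mm high at the bar's foot. z up. Lies -45, -70 mm from cover_handle along the cover's x, y.
- knob_c_grip (a point): grip point of knob_c: blue upright bar 36 mm long (this point's x, which turns with the knob), 10 mm thick (y), its top 9 mm above this point; cover plate 27 mm below this point; steel disc 24 mm wide, 6 mm high at the bar's foot. z up. Lies +45, -70 mm from cover_handle along the cover's x, y.
- knob_d_grip (a point): grip point of knob_d: blue upright bar 36 mm long (this point's x, which turns with the knob), 10 mm thick (y), its top 9 mm above this point; cover plate 27 mm below this point; steel disc 24 mm wide, 6 mm high at the bar's foot. z up. Lies +45, +70 mm from cover_handle along the cover's x, y.
- cover: the loose aluminium cover: plate 140 (x) x 190 (y) x 6 mm, about 0.55 kg with handle and fasteners, flat on the bench at the start; origin at the centre of its underside, axes as cover_handle. Two through holes 11 mm wide at x = 0, y = +78 and -78 mm. Half-turn symmetric: either way round is right
- enclosure: the grey enclosure, 140 (x) x 190 (y) x 40 mm, open at the top, fixed to the bench; origin at the centre of its underside
- mug: white mug, 92 mm wide, 95 mm high, standing behind the work; origin under its centre; leave alone
- junction_box: black round junction box, 96 mm wide, 41 mm high, behind the work; leave alone
- tape: roll of cream tape, 100 mm wide, 25 mm high, behind the work; leave alone
- fuse_5: small porcelain fuse, 23 mm wide, 50 mm high, standing at the right; leave alone

How it is judged:
By the outcome, as a careful person would: the job done as asked, in the order asked, and still so for the second after the job is handed in, with the robot touching nothing.
It also fails if it takes over 72 s, if anything falls off the work surface, if the arm or the gripper's body presses on something with over 40 N, if the wrist force passes 120 N, or if a joint passes its speed limit or range.

## Working session

There is one attempt and no reset: what is moved stays moved. The work goes in short steps, Python scripts to look and compute and a tool call to move; the robot and the scene stay as the last step left them, time stands still between calls to the robot, and variables do not carry over. Pictures are saved under pics/ and viewed, at most 10 in all, crops included, and the job is handed in when it is done.

Besides the shell and the picture viewer there is one more tool, called as a command line: name --argument value ..., lists and objects as JSON in quotes. send_rows: Moves the arm, as the interface text tells. Its arguments: {"type":"object","properties":{"targets":{"type":"array"},"force":{"type":"number"}},"required":["targets"]}

```bash
ls; mkdir -p pics
python3 - <<'E'
from station import *
import cv2
for n in ("top","scene"):
    im=camera(n); cv2.imwrite(f"pics/{n}0.png",im)
    m=camera_model(n); print(n,m["fovy"],m["cx"],m["cy"],m["dist"]); print(m["T"])
o=get_obs(); print(o["time_s"],o["ee_pos"],o["eef_rot"],o["grip_width"])
E
```

```text
pics
top 53.795019609989595 316.0355953345335 239.06978762072723 [-0.05165201  0.          0.          0.          0.        ]
[[ 0.02455776 -0.99098049  0.13173681  0.40316273]
 [-0.9996975  -0.02452152  0.00189756 -0.04239006]
 [ 0.00134994 -0.13174356 -0.99128291  1.12378839]
 [ 0.          0.          0.          1.        ]]
scene 46.13633520489965 324.02503779325565 241.24060870098268 [-0.10762778  0.          0.          0.          0.        ]
[[ 0.7991161  -0.27897579  0.5325279  -0.24506961]
 [-0.60088825 -0.39808988  0.69315061 -1.07776827]
 [ 0.01862173 -0.87389756 -0.48575331  0.79394326]
 [ 0.          0.          0.          1.        ]]
0.1 [ 0.15554669 -0.52726693  0.1752571 ] [-3.14057074e+00 -9.49106276e-05  2.86791946e-01] 0.09361789757879573
```

View pics/top0.png

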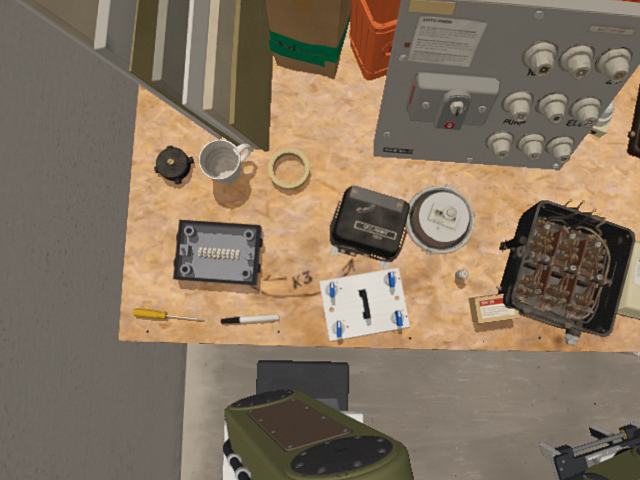

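View pics/scene0.png

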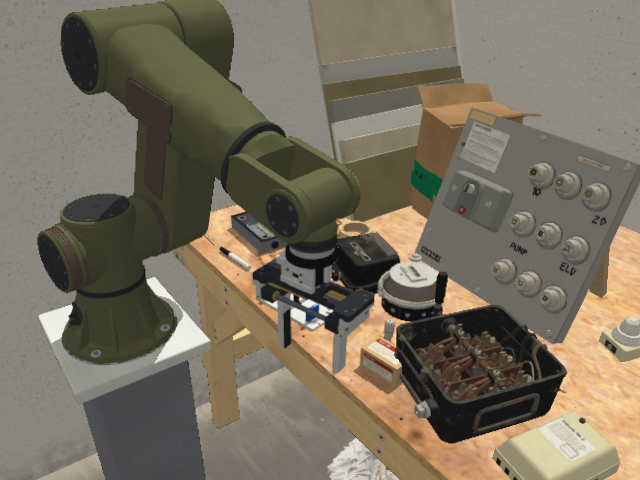

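The top view shows the cover at about (365,303) with its handle at (365,305). The grey enclosure is at about (219,253). I'll enlarge both.

```bash
cat > h.py <<'E'
import numpy as np, cv2
from station import *
def K(m):
    f=240/np.tan(np.radians(m["fovy"])/2); return np.array([[f,0,m["cx"]],[0,f,m["cy"]],[0,0,1.]])
def ray2z(m,uv,z):
    "pixels -> world points on plane z"
    p=cv2.undistortPoints(np.array(uv,float).reshape(-1,1,2),K(m),np.array(m["dist"]))[:,0]
    T=np.array(m["T"]); d=np.c_[p,np.ones(len(p))]@T[:3,:3].T
    return T[:3,3]+d*((z-T[2,3])/d[:,2])[:,None]
def proj(m,P):
    T=np.linalg.inv(np.array(m["T"])); 
    return cv2.projectPoints(np.array(P,float).reshape(-1,3),cv2.Rodrigues(T[:3,:3])[0],T[:3,3],K(m),np.array(m["dist"]))[0][:,0]
E
python3 - <<'E'
import cv2,numpy as np
im=cv2.imread("pics/top0.png")
a=im[210:300,165:275]; b=im[255:350,310:420]
f=lambda c:cv2.resize(c,None,fx=5,fy=5,interpolation=cv2.INTER_CUBIC)
out=np.zeros((600,800,3),np.uint8)
g=lambda c:cv2.resize(c,(396,int(c.shape[0]*3.6)),interpolation=cv2.INTER_CUBIC)
A=g(a);B=g(b); out[:A.shape[0],:396]=A; out[:B.shape[0],400:796]=B
cv2.imwrite("pics/crop1.png",out[:345])
E
```

```text
(no output)
```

View pics/crop1.png

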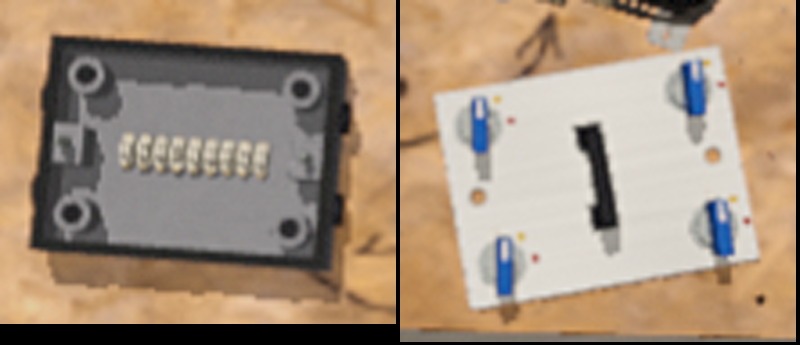

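The crop shows the enclosure rim corners at about (53,36), (345,55), (332,268) and (32,247), with pins at mid short sides. The cover's holes are at (478,197) and (712,155), and its handle is at (598,177).

Run:
```python
from h import *
m=camera_model("top")
c=lambda pts,x0,u0,v0:[(u0+(x-x0)/3.6,v0+y/3.6) for x,y in pts]
np.set_printoptions(precision=4,suppress=True)
h=ray2z(m,c([(478,197),(712,155)],400,310,255),.006); print("holes",h, h.mean(0),np.linalg.norm(h[0]-h[1]), np.degrees(np.arctan2(*(h[0]-h[1])[[1,0]]))-90)
C=ray2z(m,c([(435,94),(720,47),(760,260),(472,309)],400,310,255),.006); print("cover",C,C.mean(0))
E=ray2z(m,c([(53,36),(345,55),(332,268),(32,247)],0,165,210),.04); print("encl",E,E.mean(0)); 
for i in range(4): print(np.linalg.norm(E[i]-E[i-1]),np.degrees(np.arctan2(*(E[i]-E[i-1])[[1,0]])))
w=camera_model("wrist"); o=get_obs()
from scipy.spatial.transform import Rotation as R
T=np.eye(4);T[:3,:3]=R.from_euler('xyz',o["eef_rot"]).as_matrix();T[:3,3]=o["ee_pos"]
print(np.linalg.inv(T)@w["T"],w["fovy"],w["dist"],o["qpos"])
```

```text
holes [[ 0.3859 -0.0809  0.006 ]
 [ 0.4166 -0.2331  0.006 ]] [ 0.4012 -0.157   0.006 ] 0.15529655384284768 11.396728295367168
cover [[ 0.452  -0.0514  0.006 ]
 [ 0.4873 -0.2382  0.006 ]
 [ 0.3495 -0.2647  0.006 ]
 [ 0.3141 -0.0785  0.006 ]] [ 0.4008 -0.1582  0.006 ]
encl [[0.5842 0.2787 0.04  ]
 [0.5763 0.0886 0.04  ]
 [0.4393 0.0914 0.04  ]
 [0.4476 0.2837 0.04  ]] [0.5118 0.1856 0.04  ]
0.13672480303573778 -2.1136707449588608
0.19026194192464976 -92.37369054133072
0.13699872577384392 178.80945991902945
0.19247042167771108 87.55304220481727
[[ 0.0002 -0.9608 -0.2773  0.0806]
 [ 1.      0.0003 -0.0005 -0.0006]
 [ 0.0006 -0.2773  0.9608 -0.2082]
 [ 0.      0.      0.      1.    ]] 61.49245066493994 [-0.0709  0.      0.      0.      0.    ] [-1.3506  0.3004  1.5215  0.      1.3207 -0.0666]
```

Measured poses, with spacing and sizes that match the given ones:
- **Cover:** centre (0.401, −0.157), yaw about 11.3°. Hole spacing measures 155 mm against 156 mm.
- **Enclosure:** centre (0.512, 0.186), yaw about −2.1°. Rim measures 137 × 191 mm.

Next I move above the cover to refine with the wrist camera.

send_rows --targets '[{"x": 0.077, "y": 0.116, "z": 0.016, "spin": -0.0036, "claw": 60}, {"x": 0.077, "y": 0.116, "z": 0.016, "spin": -0.0036, "claw": 60}, {"x": 0.077, "y": 0.116, "z": 0.016, "spin": -0.0036, "claw": 60}, {"x": 0.077, "y": 0.116, "z": 0.016, "spin": -0.0036, "claw": 60}, {"x": 0.077, "y": 0.116, "z": 0.016, "spin": -0.0036, "claw": 60}, {"x": 0.077, "y": 0.116, "z": 0.016, "spin": -0.0036, "claw": 60}, {"x": 0.077, "y": 0.116, "z": 0.016, "spin": -0.0036, "claw": 60}, {"x": 0.077, "y": 0.116, "z": 0.016, "spin": -0.0036, "claw": 60}, {"x": 0.077, "y": 0.116, "z": 0.016, "spin": -0.0036, "claw": 60}, {"x": 0.077, "y": 0.116, "z": 0.016, "spin": -0.0036, "claw": 60}, {"x": 0.077, "y": 0.116, "z": 0.016, "spin": -0.0036, "claw": 60}, {"x": 0.077, "y": 0.116, "z": 0.016, "spin": -0.0036, "claw": 60}, {"x": 0.077, "y": 0.116, "z": 0.016, "spin": -0.0036, "claw": 60}, {"x": 0.077, "y": 0.116, "z": 0.016, "spin": -0.0036, "claw": 60}, {"x": 0.077, "y": 0.116, "z": 0.016, "spin": -0.0036, "claw": 60}, {"x": 0.077, "y": 0.116, "z": 0.016, "spin": -0.0036, "claw": 60}, {}, {}]'

```text
schema error: expected keys x, y, z, spin, claw
```

Run:
```python
from h import *
import pickle
o=get_obs(); m=camera_model("wrist"); im=camera("wrist"); cv2.imwrite("pics/w1.png",im); pickle.dump(m,open("w1.pkl","wb"))
print(o["time_s"],o["ee_pos"],o["eef_rot"],o["grip_width"],o["force"])
```

```text
0.1 [ 0.15554669 -0.52726693  0.1752571 ] [-3.14057074e+00 -9.49106276e-05  2.86791946e-01] 0.09361789757879573 [-0.67447957 -0.48343484 -0.84352958]
```

View pics/w1.png

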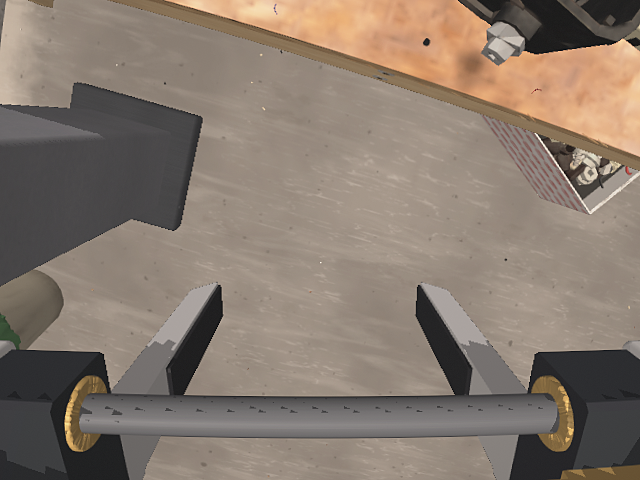

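The wrist view is still of the start pose because that call was refused: every row needs all keys.

send_rows --targets '[{"x": 0.072, "y": 0.116, "z": 0.016, "spin": -0.0036, "claw": 60}, {"x": 0.072, "y": 0.116, "z": 0.016, "spin": -0.0036, "claw": 60}, {"x": 0.072, "y": 0.116, "z": 0.016, "spin": -0.0036, "claw": 60}, {"x": 0.072, "y": 0.116, "z": 0.016, "spin": -0.0036, "claw": 60}, {"x": 0.072, "y": 0.116, "z": 0.016, "spin": -0.0036, "claw": 60}, {"x": 0.072, "y": 0.116, "z": 0.016, "spin": -0.0036, "claw": 60}, {"x": 0.072, "y": 0.116, "z": 0.016, "spin": -0.0036, "claw": 60}, {"x": 0.072, "y": 0.116, "z": 0.016, "spin": -0.0036, "claw": 60}, {"x": 0.072, "y": 0.116, "z": 0.016, "spin": -0.0036, "claw": 60}, {"x": 0.072, "y": 0.116, "z": 0.016, "spin": -0.0036, "claw": 60}, {"x": 0.072, "y": 0.116, "z": 0.016, "spin": -0.0036, "claw": 60}, {"x": 0.072, "y": 0.116, "z": 0.016, "spin": -0.0036, "claw": 60}, {"x": 0.072, "y": 0.116, "z": 0.016, "spin": -0.0036, "claw": 60}, {"x": 0.072, "y": 0.116, "z": 0.016, "spin": -0.0036, "claw": 60}, {"x": 0.072, "y": 0.116, "z": 0.016, "spin": -0.0036, "claw": 60}, {"x": 0.072, "y": 0.116, "z": 0.016, "spin": -0.0036, "claw": 60}, {"x": 0, "y": 0, "z": 0, "spin": 0, "claw": 60}, {"x": 0, "y": 0, "z": 0, "spin": 0, "claw": 60}]'

```text
time_s: 1.95
ee_pos: [0.3859, -0.1562, 0.2268]
eef_rot: [-3.142, 0.0, 0.198]
force: [-0.2, 0.1, -0.2]
grip_width: 0.06
grip_force: 0.0
```

Run:
```python
from h import *
import pickle
o=get_obs(); m=camera_model("wrist"); im=camera("wrist"); cv2.imwrite("pics/w2.png",im); pickle.dump(m,open("w2.pkl","wb"))
print(o["time_s"],o["ee_pos"],o["eef_rot"],o["grip_width"],o["force"])
```

```text
1.95 [ 0.38589573 -0.15619015  0.22676334] [-3.14150877e+00  3.86310490e-04  1.97701407e-01] 0.0599855130043513 [-0.15997457  0.07837258 -0.16243707]
```

View pics/w2.png

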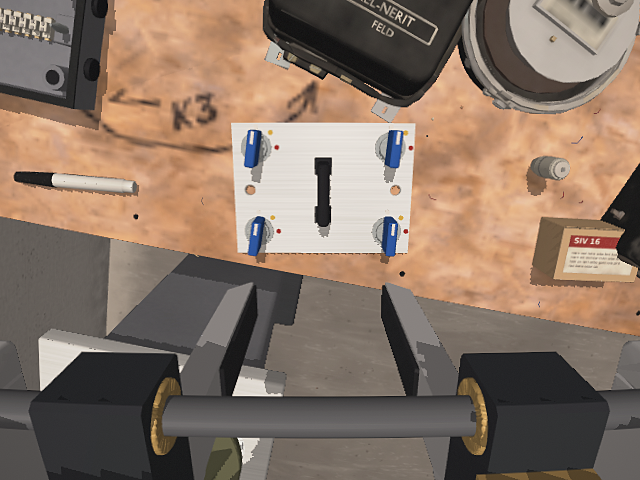

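In the wrist view the plate corners are at about (231,123), (415,123), (408,253) and (238,253). The holes are at (250,190) and (395,190), and the handle runs from (323,157) to (322,228). Now I'll refine these.

```bash
cat >> h.py <<'E'
def quad(im,lo,hi,box):
    "4 corners of the biggest blob of grey level lo..hi, low saturation, inside box (u0,v0,u1,v1)"
    u0,v0,u1,v1=box; c=im[v0:v1,u0:u1].astype(int)
    k=((c.min(2)>lo)&(c.max(2)<hi)&(c.max(2)-c.min(2)<25)).astype(np.uint8)
    cs=cv2.findContours(k,cv2.RETR_EXTERNAL,cv2.CHAIN_APPROX_NONE)[0]
    h=cv2.convexHull(max(cs,key=cv2.contourArea))
    q=cv2.approxPolyN(h,4,ensure_convex=True).reshape(-1,2)
    return q+[u0,v0]
def pose4(P):
    "centre and yaw of long side (as y axis) from 4 corners"
    P=P[:,:2]; e=[P[(i+1)%4]-P[i] for i in range(4)]; L=[np.linalg.norm(x) for x in e]
    i=0 if L[0]+L[2]>L[1]+L[3] else 1
    d=e[i]-e[(i+2)%4]; s=np.sign(d[1]); return P.mean(0),np.degrees(np.arctan2(-d[0]*s,d[1]*s)),np.round(L,4)
E
python3 - <<'E'
from h import *
import pickle
np.set_printoptions(precision=4,suppress=True)
im=cv2.imread("pics/w2.png"); m=pickle.load(open("w2.pkl","rb"))
q=quad(im,150,256,(215,105,430,265)); print(q); print(pose4(ray2z(m,q,.006)))
h=ray2z(m,[(250,190),(395,190)],.006); print(h,h.mean(0),np.linalg.norm(h[0]-h[1]))
print(ray2z(m,[(323,157),(322,228),(315.5,175),(329.5,175),(315.5,215),(330,215)],.048))
mt=camera_model("top"); t=cv2.imread("pics/top0.png"); q=quad(t,150,256,(310,260,420,345)); print(q,pose4(ray2z(mt,q,.006)))
E
```

```text
[[415 123]
 [407 252]
 [238 252]
 [231 123]]
(array([ 0.4014, -0.1566]), np.float64(11.355795610360826), array([0.1391, 0.1889, 0.139 , 0.1894]))
[[ 0.3861 -0.0802  0.006 ]
 [ 0.4166 -0.2324  0.006 ]] [ 0.4014 -0.1563  0.006 ] 0.15519669873161973
[[ 0.4383 -0.1489  0.048 ]
 [ 0.3704 -0.1617  0.048 ]
 [ 0.4203 -0.1453  0.048 ]
 [ 0.4229 -0.1584  0.048 ]
 [ 0.382  -0.1529  0.048 ]
 [ 0.3848 -0.1668  0.048 ]]
[[409 327]
 [329 341]
 [319 282]
 [396 257]] (array([ 0.4068, -0.1549]), np.float64(15.19916110662884), array([0.1897, 0.1387, 0.1923, 0.1664]))
```

The wrist and top measurements agree: centre (0.4014, −0.1565), yaw 11.35°. Next I descend onto the handle and grip.

send_rows --targets '[{"x": 0.039, "y": -0.001, "z": -0.1, "spin": 0, "claw": 60}, {"x": 0.039, "y": -0.001, "z": -0.12, "spin": 0, "claw": 50}, {"x": 0, "y": 0, "z": -0.12, "spin": 0, "claw": 40}, {"x": 0, "y": 0, "z": -0.12, "spin": 0, "claw": 40}, {"x": 0, "y": 0, "z": -0.12, "spin": 0, "claw": 40}, {"x": 0, "y": 0, "z": -0.12, "spin": 0, "claw": 40}, {"x": 0, "y": 0, "z": -0.12, "spin": 0, "claw": 40}, {"x": 0, "y": 0, "z": -0.12, "spin": 0, "claw": 40}, {"x": 0, "y": 0, "z": -0.07, "spin": 0, "claw": 40}, {"x": 0, "y": 0, "z": -0.02, "spin": 0, "claw": 40}, {"x": 0, "y": 0, "z": 0, "spin": 0, "claw": 40}, {"x": 0, "y": 0, "z": 0, "spin": 0, "claw": 10}, {"x": 0, "y": 0, "z": 0, "spin": 0, "claw": 5}, {"x": 0, "y": 0, "z": 0, "spin": 0, "claw": 5}, {"x": 0, "y": 0, "z": 0, "spin": 0, "claw": 5}, {"x": 0, "y": 0, "z": 0, "spin": 0, "claw": 5}]' --force 40

```text
time_s: 3.6
ee_pos: [0.4017, -0.1568, 0.0211]
eef_rot: [3.141, -0.0, 0.196]
force: [0.1, 0.9, 0.1]
grip_width: 0.0058
grip_force: 0.0
```

Run:
```python
from h import *
o=get_obs(); a=camera("wrist"); b=camera("scene"); print(o["grip_width"],o["grip_force"])
cv2.imwrite("pics/w3.png",np.hstack([cv2.resize(a,(480,360)),cv2.resize(b[200:360,220:380],(320,320))[:,:].copy() if 0 else cv2.copyMakeBorder(cv2.resize(b[200:360,220:380],(320,320),interpolation=cv2.INTER_CUBIC),0,40,0,0,0)]))
```

```text
0.005830442371434197 0.0
```

View pics/w3.png

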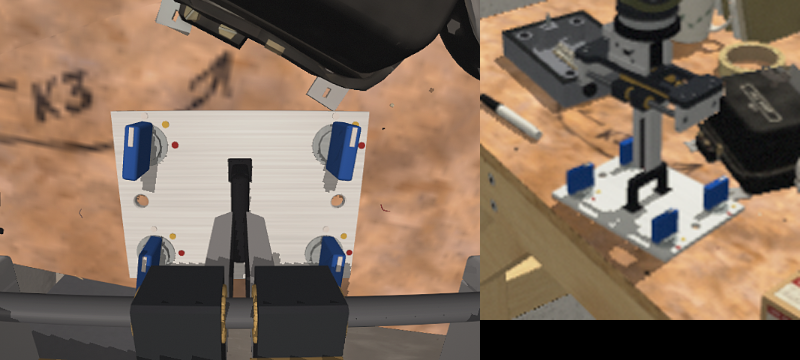

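Run:
```python
from h import *
np.set_printoptions(precision=1,suppress=True)
o=get_obs(); P=o["ee_pos"]; G=np.array(P)+[0,0,.019]; H=G+[0.025,.005,.008]; H2=G-[0.025,.005,-.008]
w=proj(camera_model("wrist"),[P,G,H,H2]); s=proj(camera_model("scene"),[P,G,H,H2])
print("in composite: wrist",w*.75,"scene",(s-[220,200])*2+[480,0])
b=camera("scene"); t=camera("top"); 
f=lambda c:cv2.resize(c,(400,400),interpolation=cv2.INTER_CUBIC)
cv2.imwrite("pics/w4.png",np.hstack([f(b[240:320,270:350]),f(t[260:350,320:410])]))
cv2.imwrite("pics/s_full.png",b)
```

```text
in composite: wrist [[240.  208.6]
 [240.1 218.8]
 [240.2 186.1]
 [240.1 258.3]] scene [[645.7 188.9]
 [645.7 175.8]
 [660.3 161.7]
 [630.8 178.9]]
```

View pics/w4.png

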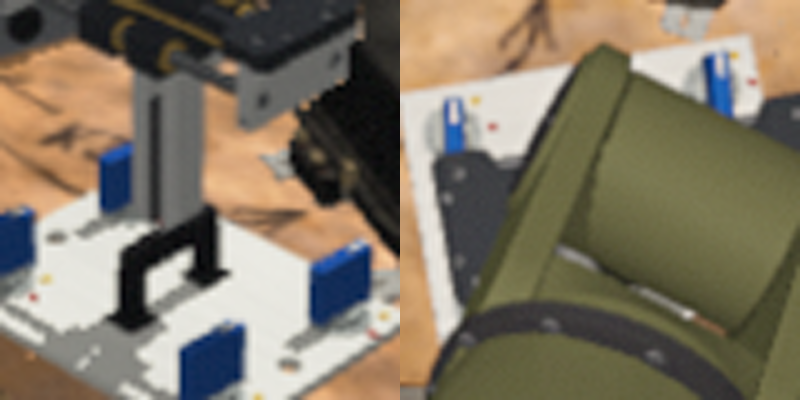

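The scene crop shows the fingers ending at the top of the handle bar, at about (165,220), instead of straddling it. I'll check the true height against the wrist picture.

Run:
```python
from h import *
np.set_printoptions(precision=4,suppress=True)
o=get_obs(); m=camera_model("wrist"); a=camera("wrist"); cv2.imwrite("pics/w5.png",a); o2=get_obs()
y=np.radians(11.35); Rz=np.array([[np.cos(y),-np.sin(y)],[np.sin(y),np.cos(y)]])
L=np.array([[.07,.095],[.07,-.095],[0,.078],[0,-.078]]); W=np.c_[L@Rz.T+[.4014,-.1565],[.006]*4]
print("pred",proj(m,W)*.75); print("seen (111,111)(369,112)(141,201)(338,200)")
obs=np.array([(111,111),(369,112),(141,201),(338,200)])/.75
ok,r,t=cv2.solvePnP(W,obs,K(m),np.array(m["dist"]))
print("cam pos PnP",-cv2.Rodrigues(r)[0].T@t[:,0],"model",np.array(m["T"])[:3,3])
print(o["time_s"],o["ee_pos"],o["qpos"],o2["time_s"],o2["ee_pos"],o2["qpos"],o2["grip_width"],o2["tau"],o2["force"])
```

```text
pred [[109.724  111.5108]
 [369.513  111.1294]
 [140.8468 201.8394]
 [338.5613 201.5842]]
seen (111,111)(369,112)(141,201)(338,200)
cam pos PnP [ 0.4807 -0.1333  0.2304] model [ 0.4805 -0.1404  0.2292]
3.8 [ 0.4016 -0.1567  0.021 ] [-0.4571  0.2503  1.9934  0.      0.8979  0.9174] 3.85 [ 0.4016 -0.1567  0.0209] [-0.4571  0.2503  1.9934  0.      0.8979  0.9173] 0.004766935002130988 [  0.0024 -42.1245 -27.1131   0.0452  -0.0482  -0.0002] [-0.3871 -0.4616 -0.7875]
```

The camera geometry confirms that the reported TCP height is right. However, the tips measured in w2 and w1 lie about 30 mm behind the reported TCP: finger gap 60 mm subtends 130 px, and 94 mm subtends 196 px. The fingers therefore closed above the bar. I'll open, go 27 mm lower and grip.

send_rows --targets '[{"x": 0, "y": 0, "z": 0, "spin": 0, "claw": 40}, {"x": 0, "y": 0, "z": 0, "spin": 0, "claw": 40}, {"x": 0, "y": 0, "z": 0, "spin": 0, "claw": 40}, {"x": 0, "y": 0, "z": -0.03, "spin": 0, "claw": 40}, {"x": 0, "y": 0, "z": -0.03, "spin": 0, "claw": 40}, {"x": 0, "y": 0, "z": -0.03, "spin": 0, "claw": 40}, {"x": 0, "y": 0, "z": -0.03, "spin": 0, "claw": 40}, {"x": 0, "y": 0, "z": -0.015, "spin": 0, "claw": 40}, {"x": 0, "y": 0, "z": 0, "spin": 0, "claw": 40}, {"x": 0, "y": 0, "z": 0, "spin": 0, "claw": 10}, {"x": 0, "y": 0, "z": 0, "spin": 0, "claw": 5}, {"x": 0, "y": 0, "z": 0, "spin": 0, "claw": 5}, {"x": 0, "y": 0, "z": 0, "spin": 0, "claw": 5}]' --force 40

```text
time_s: 5.15
ee_pos: [0.4017, -0.1568, -0.0059]
eef_rot: [3.141, -0.0, 0.196]
force: [0.8, -2.2, 0.8]
grip_width: 0.0116
grip_force: 39.1
```

Gripped: width 11.6 mm, force 39 N. Now I lift.

send_rows --targets '[{"x": 0, "y": 0, "z": 0.03, "spin": 0, "claw": 5}, {"x": 0, "y": 0, "z": 0.06, "spin": 0, "claw": 5}, {"x": 0, "y": 0, "z": 0.09, "spin": 0, "claw": 5}, {"x": 0, "y": 0, "z": 0.1, "spin": 0, "claw": 5}, {"x": 0, "y": 0, "z": 0.1, "spin": 0, "claw": 5}, {"x": 0, "y": 0, "z": 0.1, "spin": 0, "claw": 5}, {"x": 0, "y": 0, "z": 0.1, "spin": 0, "claw": 5}, {"x": 0, "y": 0, "z": 0.09, "spin": 0, "claw": 5}, {"x": 0, "y": 0, "z": 0.06, "spin": 0, "claw": 5}, {"x": 0, "y": 0, "z": 0.02, "spin": 0, "claw": 5}, {"x": 0, "y": 0, "z": 0, "spin": 0, "claw": 5}]'

```text
time_s: 6.25
ee_pos: [0.4015, -0.1567, 0.1441]
eef_rot: [3.141, -0.0, 0.196]
force: [-0.4, 0.1, -5.1]
grip_width: 0.0121
grip_force: 40.0
```

```bash
cat > fit.py <<'E'
from h import *
from scipy.optimize import least_squares
def edges(im,box):
    u0,v0,u1,v1=box; c=im[v0:v1,u0:u1].astype(float); s=c.max(2)-c.min(2); k=(s<40)&(c.max(2)<190)
    k=cv2.morphologyEx(k.astype(np.uint8),cv2.MORPH_OPEN,np.ones((5,5)))
    cs=cv2.findContours(k,cv2.RETR_EXTERNAL,cv2.CHAIN_APPROX_NONE)[0]
    return max(cs,key=cv2.contourArea)[:,0]+[u0,v0]
def hull(m,p,dx=.14,dy=.19,h=.04):
    x,y,a=p; R=np.array([[np.cos(a),-np.sin(a)],[np.sin(a),np.cos(a)]])
    q=np.array([[i*dx/2,j*dy/2] for i in(-1,1) for j in(-1,1)])@R.T+[x,y]
    P=np.r_[np.c_[q,[0]*4],np.c_[q,[h]*4]]; return cv2.convexHull(proj(m,P).astype(np.float32))
def fit(m,pts,p0):
    f=lambda p:[cv2.pointPolygonTest(hull(m,p),(float(u),float(v)),True)-.5 for u,v in pts]
    return least_squares(f,p0,loss="soft_l1",f_scale=.7,diff_step=1e-4,x_scale=[.01,.01,.05])
E
python3 - <<'E'
from fit import *
np.set_printoptions(precision=4,suppress=True)
im=cv2.imread("pics/top0.png"); m=camera_model("top"); e=edges(im,(160,205,285,302))
r=fit(m,e,[.512,.186,-.037]); print(e.min(0),e.max(0),len(e),r.x,np.degrees(r.x[2]),np.median(abs(r.fun)),r.cost)
o=get_obs();print(o["ee_pos"],o["grip_width"],o["grip_force"],o["force"],o["moment"])
# pins: local 9x patch around predicted pin tops
x,y,a=r.x
for s in(1,-1):
    P=[x-s*.078*np.sin(a),y+s*.078*np.cos(a)]; print("pin px base/top",proj(m,[P+[.04],P+[.06]]))
g=im[205:302,160:285]
c=cv2.resize(g,None,fx=6,fy=6,interpolation=cv2.INTER_CUBIC)
for s in(1,-1):
    P=[x-s*.078*np.sin(a),y+s*.078*np.cos(a)]
    q=(proj(m,[P+[.04],P+[.06]])-[160,205]+.5)*6-.5; cv2.line(c,tuple(map(int,q[0])),tuple(map(int,q[1])),(0,0,255),1)
q=((hull(m,r.x)-[160,205]+.5)*6-.5).astype(int); cv2.polylines(c,[q],True,(0,255,0),1)
cv2.imwrite("pics/fit.png",c)
E
```

```text
[174 220] [261 285] 279 [ 0.5123  0.1886 -0.0477] -2.732424144204395 0.45095922927006993 36.215233256587446
[ 0.4015 -0.1567  0.1441] 0.01210848952924784 39.998438358306885 [-0.3792  0.139  -5.069 ] [ 0.0193 -0.0108  0.0078]
pin px base/top [[183.0768 249.1605]
 [180.6453 248.1859]]
pin px base/top [[250.065  254.0624]
 [248.8552 253.1748]]
```

View pics/fit.png

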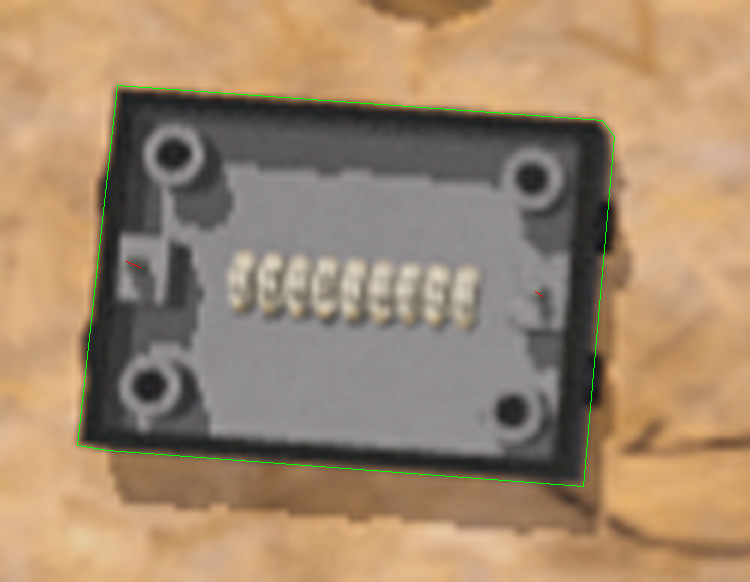

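The overlay shows the fitted enclosure outline and the predicted pins at about (135,264) and (538,293), on their bosses. To tighten the estimate I'll take a wrist view from higher up, behind the enclosure, on the way.

send_rows --targets '[{"x": -0.005, "y": 0.05, "z": 0.071, "spin": -0.0107, "claw": 5}, {"x": -0.008, "y": 0.1, "z": 0.071, "spin": -0.0107, "claw": 5}, {"x": -0.01, "y": 0.13, "z": 0.071, "spin": -0.0107, "claw": 5}, {"x": -0.01, "y": 0.14, "z": 0.071, "spin": -0.0107, "claw": 5}, {"x": -0.01, "y": 0.14, "z": 0.071, "spin": -0.0107, "claw": 5}, {"x": -0.01, "y": 0.14, "z": 0.071, "spin": -0.0107, "claw": 5}, {"x": -0.01, "y": 0.14, "z": 0.071, "spin": -0.0107, "claw": 5}, {"x": -0.01, "y": 0.14, "z": 0.071, "spin": -0.0107, "claw": 5}, {"x": -0.01, "y": 0.14, "z": 0.071, "spin": -0.0107, "claw": 5}, {"x": -0.01, "y": 0.14, "z": 0.071, "spin": -0.0107, "claw": 5}, {"x": -0.01, "y": 0.14, "z": 0.071, "spin": -0.0107, "claw": 5}, {"x": -0.01, "y": 0.14, "z": 0.071, "spin": -0.0107, "claw": 5}, {"x": -0.01, "y": 0.13, "z": 0.071, "spin": -0.0107, "claw": 5}, {"x": 0, "y": 0.08, "z": 0.071, "spin": -0.0107, "claw": 5}, {"x": 0, "y": 0.025, "z": 0.006, "spin": 0, "claw": 5}, {"x": 0, "y": 0, "z": 0, "spin": 0, "claw": 5}, {"x": 0, "y": 0, "z": 0, "spin": 0, "claw": 5}]'

```text
time_s: 7.95
ee_pos: [0.3769, 0.1976, 0.3428]
eef_rot: [3.141, 0.002, -0.039]
force: [0.3, -0.7, -6.9]
grip_width: 0.0114
grip_force: 40.0
```

Run:
```python
from fit import *
import pickle
np.set_printoptions(precision=4,suppress=True)
o=get_obs(); m=camera_model("wrist"); im=camera("wrist"); cv2.imwrite("pics/w6.png",im); pickle.dump((m,o),open("w6.pkl","wb"))
print(o["time_s"],o["ee_pos"],o["eef_rot"],o["grip_width"])
q=hull(m,[.5123,.1886,-.0477])[:,0]; print(q)
b=(max(0,int(q[:,0].min())-15),max(0,int(q[:,1].min())-15),int(q[:,0].max())+15,int(q[:,1].max())+15); print(b)
c=np.array([[.07,.095],[.07,-.095]]); a=o["eef_rot"][2]
print("cover edge",proj(m,[[o["ee_pos"][0]+.07*np.cos(a)-s*.095*np.sin(a),o["ee_pos"][1]+.07*np.sin(a)+s*.095*np.cos(a),o["ee_pos"][2]+.012] for s in(1,-1)]))
cv2.imwrite("pics/w6c.png",im)
```

```text
7.95 [0.3769 0.1976 0.3428] [ 3.1407  0.0016 -0.039 ] 0.01140797732466189
[[404.6903  17.1508]
 [398.4709 139.553 ]
 [244.6997 138.1197]
 [240.9772  15.4279]]
(225, 0, 419, 154)
cover edge [[123.899  150.8724]
 [516.0429 150.9697]]
```

View pics/w6c.png

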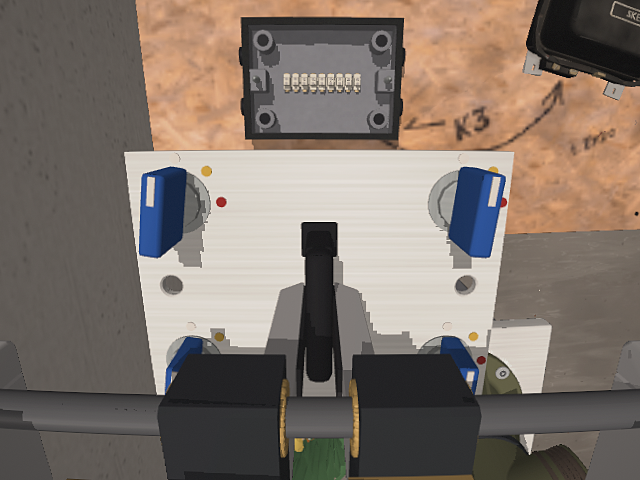

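This view shows the whole enclosure at about (241–404, 16–139), with pins near (260,80) and (386,80). The held cover's front corners are at (124,152) and (514,151), and its holes at (172,285) and (465,285). Next I fit both.

Run:
```python
from fit import *
import pickle
np.set_printoptions(precision=4,suppress=True,linewidth=150)
m,o=pickle.load(open("w6.pkl","rb")); im=cv2.imread("pics/w6.png")
e=edges(im,(225,2,419,146)); 
for sel in (np.ones(len(e),bool),):
    r=fit(m,e[sel],[.5123,.1886,-.04]); print(r.x,np.degrees(r.x[2]),np.median(abs(r.fun)))
e2=e[(e[:,0]>252)&(e[:,0]<395)&((e[:,1]<25)|(e[:,1]>130))]
A=[np.polyfit(e2[s,0],e2[s,1],1) for s in (e2[:,1]<25,e2[:,1]>130)]
for l,z in zip(A,(.04,.04)):
    P=ray2z(m,[(250,np.polyval(l,250)),(395,np.polyval(l,395))],z); print("line",P,np.degrees(np.arctan2(-(P[0]-P[1])[0],(P[0]-P[1])[1])))
# side edges, excluding latches
for lo,hi,n in((235,250,"L"),(395,412,"R")):
    s=(e[:,0]>lo)&(e[:,0]<hi)&(e[:,1]>25)&(e[:,1]<130); k=e[s]; print(n,[(int(v),int(u)) for u,v in k[::6]])
x,y,a=r.x
for s in(1,-1):
    P=[x-s*.078*np.sin(a),y+s*.078*np.cos(a)]; print("pin px base/top",proj(m,[P+[.04],P+[.06]]))
g=cv2.cvtColor(im,cv2.COLOR_BGR2GRAY); print(g[64:98,248:272]); print(g[64:98,374:398])
# held cover
q=quad(im,150,256,(110,140,530,300)); print(q)
z=o["ee_pos"][2]+.012
h=ray2z(m,[(172.5,285),(465.5,285)],z); print(h,h.mean(0),np.linalg.norm(h[0]-h[1])); C=ray2z(m,[(124,152),(514,151.5)],z); print(C,C.mean(0),np.linalg.norm(C[0]-C[1]))
```

```text
[ 0.5117  0.1893 -0.0461] -2.640581407424211 0.3503895794796416
line [[0.5849 0.2698 0.04  ]
 [0.5771 0.1017 0.04  ]] -2.6512721993553443
line [[0.4473 0.2802 0.04  ]
 [0.4364 0.1013 0.04  ]] -3.4920483463805807
L [(26, 241), (32, 241), (38, 242), (44, 242), (48, 239), (54, 239), (60, 239), (65, 242), (71, 243), (77, 243), (83, 243), (89, 244), (95, 244), (101, 241), (107, 241), (113, 242), (118, 244), (124, 245)]
R [(129, 398), (123, 398), (117, 399), (111, 401), (105, 402), (99, 402), (94, 399), (88, 400), (82, 400), (76, 401), (70, 401), (65, 403), (59, 404), (53, 404), (48, 403), (42, 402), (36, 402), (30, 402)]
pin px base/top [[256.3699  79.0471]
 [253.7835  77.1086]]
pin px base/top [[386.9142  80.1075]
 [389.7598  78.2177]]
[[ 39  48  55  52  54  73  79  78  77  70 119 129 127 127 129 135  82  74  75  74  76  77  78  79]
 [ 38  48  56  52  55  74  79  78  76  72 120 128 126 127 127 130  93  89  92  92  95  77  76  75]
 [ 32  46  54  52  54  74  78  77  76  71 121 128 127 126 126 127 129 132 132 133 136  73  72  72]
 [ 35  46  51  49  51  71  76  75  74  70 122 129 128 126 128
[... 5904 characters left out ...]
6  65  65  64  64  64  64  63  63  63  61  60  64  67  59  46  41  44  42]
 [134 120  78  83  85  85  86  85  85  85  85  86  86  86  84  78  68  65  68  57  43  42  42  42]
 [132 118  76  80  82  83  84  84  83  84  83  84  84  85  85  77  65  63  74  61  43  41  43  43]
 [132 118  75  79  82  82  82  83  83  82  83  83  83  84  85  76  65  65  73  61  42  41  42  42]
 [133 118  75  80  82  83  82  82  81  82  83  84  83  83  84  75  64  66  73  61  42  43  43  42]]
[[514 150]
 [496 299]
 [142 299]
 [122 150]]
[[0.3803 0.2753 0.3548]
 [0.3743 0.1208 0.3548]] [0.3773 0.1981 0.3548] 0.15463588322747374
[[0.45   0.2899 0.3548]
 [0.4429 0.101  0.3548]] [0.4464 0.1954 0.3548] 0.18901928513178418
```

The bright pin tops at (253.7,77.3) and (389.4,77.8) match the fit's predictions to within 0.5 px. The enclosure is at (0.512, 0.189) with yaw about −2.4°, and the held cover is at yaw −2.2°, offset by 0.5 mm or less. Next I move to hover above the pins.

send_rows --targets '[{"x": 0.03, "y": -0.0045, "z": -0.05, "spin": -0.002, "claw": 5}, {"x": 0.07, "y": -0.0045, "z": -0.1, "spin": 0, "claw": 5}, {"x": 0.09, "y": -0.0045, "z": -0.14, "spin": 0, "claw": 5}, {"x": 0.09, "y": -0.0045, "z": -0.15, "spin": 0, "claw": 5}, {"x": 0.09, "y": -0.0045, "z": -0.15, "spin": 0, "claw": 5}, {"x": 0.09, "y": -0.0045, "z": -0.15, "spin": 0, "claw": 5}, {"x": 0.09, "y": -0.0045, "z": -0.15, "spin": 0, "claw": 5}, {"x": 0.07, "y": -0.0045, "z": -0.14, "spin": 0, "claw": 5}, {"x": 0.04, "y": -0.0045, "z": -0.12, "spin": 0, "claw": 5}, {"x": 0.014, "y": -0.004, "z": -0.1, "spin": 0, "claw": 5}, {"x": 0, "y": 0, "z": -0.05, "spin": 0, "claw": 5}, {"x": 0, "y": 0, "z": -0.02, "spin": 0, "claw": 5}, {"x": 0, "y": 0, "z": 0, "spin": 0, "claw": 5}, {"x": 0, "y": 0, "z": 0, "spin": 0, "claw": 5}]'

```text
time_s: 9.4
ee_pos: [0.5121, 0.1895, 0.0809]
eef_rot: [-3.141, -0.001, -0.042]
force: [0.0, -0.1, -5.6]
grip_width: 0.0115
grip_force: 40.0
```

send_rows --targets '[{"x": -0.002, "y": -0.004, "z": -0.02, "spin": 0, "claw": 5}, {"x": 0, "y": 0, "z": -0.02, "spin": 0, "claw": 5}, {"x": 0, "y": 0, "z": -0.02, "spin": 0, "claw": 5}, {"x": 0, "y": 0, "z": -0.02, "spin": 0, "claw": 5}, {"x": 0, "y": 0, "z": -0.015, "spin": 0, "claw": 5}, {"x": 0, "y": 0, "z": -0.015, "spin": 0, "claw": 5}, {"x": 0, "y": 0, "z": -0.015, "spin": 0, "claw": 5}, {"x": 0, "y": 0, "z": -0.015, "spin": 0, "claw": 5}, {"x": 0, "y": 0, "z": 0, "spin": 0, "claw": 5}]'

```text
time_s: 10.3
ee_pos: [0.5112, 0.1885, 0.0515]
eef_rot: [3.141, 0.001, -0.042]
force: [-0.1, 0.4, -4.2]
grip_width: 0.0117
grip_force: 40.0
```

send_rows --targets '[{"x": 0.001, "y": 0, "z": -0.013, "spin": 0, "claw": 5}, {"x": 0, "y": 0, "z": -0.013, "spin": 0, "claw": 5}, {"x": 0, "y": 0, "z": -0.013, "spin": 0, "claw": 5}, {"x": 0, "y": 0, "z": -0.013, "spin": 0, "claw": 5}, {"x": 0, "y": 0, "z": -0.013, "spin": 0, "claw": 5}, {"x": 0, "y": 0, "z": 0, "spin": 0, "claw": 5}]'

```text
time_s: 10.9
ee_pos: [0.5114, 0.1885, 0.0385]
eef_rot: [3.141, 0.001, -0.042]
force: [0.4, -1.2, -4.5]
grip_width: 0.0116
grip_force: 40.0
```

send_rows --targets '[{"x": 0, "y": 0, "z": -0.007, "spin": 0, "claw": 5}, {"x": 0, "y": 0, "z": -0.007, "spin": 0, "claw": 5}, {"x": 0, "y": 0, "z": -0.005, "spin": 0, "claw": 5}, {"x": 0, "y": 0, "z": -0.003, "spin": 0, "claw": 5}, {"x": 0, "y": 0, "z": 0, "spin": 0, "claw": 5}]'

```text
time_s: 11.4
ee_pos: [0.5115, 0.1886, 0.0345]
eef_rot: [3.142, 0.0, -0.042]
force: [-0.3, 0.3, -5.5]
grip_width: 0.0119
grip_force: 40.0
```

send_rows --targets '[{"x": 0, "y": 0, "z": -0.003, "spin": 0, "claw": 5}, {"x": 0, "y": 0, "z": -0.003, "spin": 0, "claw": 5}, {"x": 0, "y": 0, "z": 0, "spin": 0, "claw": 5}]'

```text
time_s: 11.7
ee_pos: [0.5117, 0.1886, 0.0341]
eef_rot: [-3.141, -0.0, -0.042]
force: [-4.8, -0.5, 4.8]
grip_width: 0.0114
grip_force: 40.0
```

The cover rests on the rim: contact force changed sign at TCP z 0.034. Now I release, rise and half-turn the tool so the last joint has range for clockwise turning, heading to knob a.

send_rows --targets '[{"x": 0, "y": 0, "z": 0, "spin": 0, "claw": 40}, {"x": 0, "y": 0, "z": 0, "spin": 0, "claw": 40}, {"x": 0, "y": 0, "z": 0, "spin": 0, "claw": 40}, {"x": 0, "y": 0, "z": 0.1, "spin": 0, "claw": 40}, {"x": 0, "y": 0, "z": 0.12, "spin": 0, "claw": 40}, {"x": 0, "y": 0, "z": 0.12, "spin": 0.05, "claw": 40}, {"x": 0, "y": 0, "z": 0.1, "spin": 0.09, "claw": 35}, {"x": -0.021, "y": 0.036, "z": 0, "spin": 0.09, "claw": 35}, {"x": -0.021, "y": 0.036, "z": 0, "spin": 0.09, "claw": 35}, {"x": -0.021, "y": 0.036, "z": 0, "spin": 0.09, "claw": 35}, {"x": -0.021, "y": 0.036, "z": 0, "spin": 0.09, "claw": 35}, {"x": -0.021, "y": 0.036, "z": 0, "spin": 0.09, "claw": 35}, {"x": -0.021, "y": 0.036, "z": 0, "spin": 0.09, "claw": 35}, {"x": -0.021, "y": 0.036, "z": 0, "spin": 0.09, "claw": 35}, {"x": -0.021, "y": 0.036, "z": 0, "spin": 0.09, "claw": 35}, {"x": -0.021, "y": 0.036, "z": 0, "spin": 0.09, "claw": 35}, {"x": -0.021, "y": 0.037, "z": 0, "spin": 0.09, "claw": 35}, {"x": 0, "y": 0, "z": 0, "spin": 0.09, "claw": 35}, {"x": 0, "y": 0, "z": 0, "spin": 0.09, "claw": 35}, {"x": 0, "y": 0, "z": 0, "spin": 0.09, "claw": 35}]'

```text
time_s: 13.7
ee_pos: [0.4696, 0.2609, 0.1214]
eef_rot: [3.141, -0.0, 2.022]
force: [-1.0, 0.6, 0.2]
grip_width: 0.0347
grip_force: 0.0
```

send_rows --targets '[{"x": 0, "y": 0, "z": 0, "spin": 0.09, "claw": 35}, {"x": 0, "y": 0, "z": 0, "spin": 0.09, "claw": 35}, {"x": 0, "y": 0, "z": 0, "spin": 0.09, "claw": 35}, {"x": 0, "y": 0, "z": 0, "spin": 0.09, "claw": 35}, {"x": 0, "y": 0, "z": 0, "spin": 0.09, "claw": 35}, {"x": 0, "y": 0, "z": 0, "spin": 0.09, "claw": 35}, {"x": 0, "y": 0, "z": 0, "spin": 0.04, "claw": 35}, {"x": 0, "y": 0, "z": 0, "spin": 0, "claw": 35}]'

```text
time_s: 14.5
ee_pos: [0.4697, 0.2608, 0.1214]
eef_rot: [3.141, 0.0, 2.928]
force: [-0.2, -0.5, -0.0]
grip_width: 0.0347
grip_force: 0.0
```

```bash
cat >> h.py <<'E'
def knobs(im,m,z=.082):
    "blue bar tops: centre and clockwise angle (deg, mod 180) from world x"
    hsv=cv2.cvtColor(im,cv2.COLOR_BGR2HSV); k=cv2.inRange(hsv,(100,130,50),(130,255,255))
    for c in cv2.findContours(k,cv2.RETR_EXTERNAL,cv2.CHAIN_APPROX_NONE)[0]:
        if cv2.contourArea(c)<15: continue
        P=ray2z(m,c[:,0].astype(float),z)[:,:2]; r=cv2.minAreaRect(P.astype(np.float32)*1000)
        d=cv2.boxPoints(r); e=max((d[1]-d[0],d[2]-d[1]),key=np.linalg.norm)
        print(np.round(r[0],1),np.round(r[1],1),"cw deg %.1f"%(-np.degrees(np.arctan2(e[1],e[0]))%180))
E
python3 - <<'E'
from h import *
import pickle
o=get_obs(); m=camera_model("wrist"); im=camera("wrist"); cv2.imwrite("pics/w7.png",im); pickle.dump((m,o),open("w7.pkl","wb"))
print(o["time_s"],o["ee_pos"],o["eef_rot"],o["qpos"][5]); knobs(im,m)
t=camera("top"); cv2.imwrite("pics/t7.png",t); print("top"); knobs(t[180:320,150:300],{**camera_model("top"),"cx":camera_model("top")["cx"]-150,"cy":camera_model("top")["cy"]-180})
E
```

```text
14.5 [0.46966125 0.26078988 0.12135562] [3.14149911e+00 1.61718945e-04 2.92758612e+00] -0.9180677586061887
[550.  258.9] [ 9.3 50.4] cw deg 11.0
[459.6 130.4] [24.2 41.3] cw deg 5.1
[465.2 261.8] [ 9.1 40.4] cw deg 12.0
top
[462.2 119.7] [30.8 11. ] cw deg 177.5
[551.5 115.5] [11.8 32.1] cw deg 6.9
[557.4 253.1] [15.3 32.1] cw deg 12.5
```

Knob a's bar reads 12° clockwise in the world frame, and the tool is at 12.3°. Now I descend and grip.

send_rows --targets '[{"x": 0, "y": 0, "z": -0.1, "spin": 0, "claw": 35}, {"x": 0, "y": 0, "z": -0.12, "spin": 0, "claw": 35}, {"x": 0, "y": 0, "z": -0.11, "spin": 0, "claw": 35}, {"x": 0, "y": 0, "z": -0.08, "spin": 0, "claw": 35}, {"x": 0, "y": 0, "z": -0.04, "spin": 0, "claw": 35}, {"x": 0, "y": 0, "z": -0.015, "spin": 0, "claw": 35}, {"x": 0, "y": 0, "z": 0, "spin": 0, "claw": 35}, {"x": 0, "y": 0, "z": 0, "spin": 0, "claw": 5}, {"x": 0, "y": 0, "z": 0, "spin": 0, "claw": 5}, {"x": 0, "y": 0, "z": 0, "spin": 0, "claw": 5}, {"x": 0, "y": 0, "z": 0, "spin": 0, "claw": 5}]' --force 20

```text
time_s: 15.7
ee_pos: [0.4697, 0.2608, 0.0287]
eef_rot: [3.141, 0.0, 2.927]
force: [-0.6, -0.4, 2.2]
grip_width: 0.0098
grip_force: 20.0
```

send_rows --targets '[{"x": 0, "y": 0, "z": 0, "spin": -0.05, "claw": 5}, {"x": 0, "y": 0, "z": 0, "spin": -0.07, "claw": 5}, {"x": 0, "y": 0, "z": 0, "spin": -0.07, "claw": 5}, {"x": 0, "y": 0, "z": 0, "spin": -0.07, "claw": 5}, {"x": 0, "y": 0, "z": 0, "spin": -0.07, "claw": 5}, {"x": 0, "y": 0, "z": 0, "spin": -0.06, "claw": 5}, {"x": 0, "y": 0, "z": 0, "spin": 0, "claw": 5}]'

```text
time_s: 16.4
ee_pos: [0.4698, 0.2609, 0.0287]
eef_rot: [3.141, 0.0, 2.313]
force: [-0.2, -0.2, 2.9]
grip_width: 0.0102
grip_force: 20.0
```

send_rows --targets '[{"x": 0, "y": 0, "z": 0, "spin": 0, "claw": 35}, {"x": 0, "y": 0, "z": 0, "spin": 0, "claw": 35}, {"x": 0, "y": 0, "z": 0.06, "spin": 0, "claw": 35}, {"x": 0, "y": 0, "z": 0.12, "spin": 0, "claw": 35}, {"x": 0, "y": 0, "z": 0.13, "spin": 0, "claw": 35}, {"x": 0.02, "y": -0.034, "z": 0.03, "spin": 0.05, "claw": 35}, {"x": 0.05, "y": -0.085, "z": 0, "spin": 0.05, "claw": 35}, {"x": 0.05, "y": -0.085, "z": 0, "spin": 0.05, "claw": 35}, {"x": 0.06, "y": -0.102, "z": 0, "spin": 0.05, "claw": 35}, {"x": 0.06, "y": -0.102, "z": 0, "spin": 0.05, "claw": 35}, {"x": 0.06, "y": -0.102, "z": 0, "spin": 0.05, "claw": 35}, {"x": 0.05, "y": -0.085, "z": 0, "spin": 0.05, "claw": 35}, {"x": 0.05, "y": -0.085, "z": 0, "spin": 0.05, "claw": 35}, {"x": 0.022, "y": -0.038, "z": 0, "spin": 0.05, "claw": 35}, {"x": 0, "y": 0, "z": 0, "spin": 0, "claw": 35}]'

```text
time_s: 17.9
ee_pos: [0.5544, 0.1163, 0.097]
eef_rot: [3.142, 0.0, 3.022]
force: [0.8, 0.1, -0.2]
grip_width: 0.0352
grip_force: 0.0
```

Run:
```python
from h import *
o=get_obs(); print(o["time_s"],o["ee_pos"],o["eef_rot"])
m=camera_model("wrist"); im=camera("wrist"); cv2.imwrite("pics/w8.png",im); knobs(im,m)
t=camera("top"); cv2.imwrite("pics/t8.png",t); print("top"); M=camera_model("top"); knobs(t[180:320,150:300],{**M,"cx":M["cx"]-150,"cy":M["cy"]-180})
```

```text
17.9 [0.55444352 0.11628536 0.09700341] [3.14152198e+00 4.93954070e-04 3.02155001e+00]
[548.8 118.3] [ 9.2 41.9] cw deg 7.1
[554.7 248.9] [25.2 39.2] cw deg 11.2
[463.4 121.7] [ 9.4 34.5] cw deg 4.5
[469.1 253.5] [18.5 44.2] cw deg 47.4
top
```

Knob a is at 47.4° world, which is 45° on the cover. Knob c starts at 7.1° and the tool is aligned with it.

send_rows --targets '[{"x": 0, "y": 0.004, "z": -0.08, "spin": 0, "claw": 35}, {"x": 0, "y": 0, "z": -0.11, "spin": 0, "claw": 35}, {"x": 0, "y": 0, "z": -0.09, "spin": 0, "claw": 35}, {"x": 0, "y": 0, "z": -0.045, "spin": 0, "claw": 35}, {"x": 0, "y": 0, "z": -0.017, "spin": 0, "claw": 35}, {"x": 0, "y": 0, "z": 0, "spin": 0, "claw": 5}, {"x": 0, "y": 0, "z": 0, "spin": 0, "claw": 5}, {"x": 0, "y": 0, "z": 0, "spin": 0, "claw": 5}, {"x": 0, "y": 0, "z": 0, "spin": 0, "claw": 5}, {"x": 0, "y": 0, "z": 0, "spin": -0.06, "claw": 5}, {"x": 0, "y": 0, "z": 0, "spin": -0.07, "claw": 5}, {"x": 0, "y": 0, "z": 0, "spin": -0.07, "claw": 5}, {"x": 0, "y": 0, "z": 0, "spin": -0.07, "claw": 5}, {"x": 0, "y": 0, "z": 0, "spin": -0.07, "claw": 5}, {"x": 0, "y": 0, "z": 0, "spin": -0.07, "claw": 5}, {"x": 0, "y": 0, "z": 0, "spin": -0.04, "claw": 5}, {"x": 0, "y": 0, "z": 0, "spin": 0, "claw": 5}]'

```text
time_s: 19.7
ee_pos: [0.5543, 0.1176, 0.0286]
eef_rot: [3.141, 0.001, 2.312]
force: [-2.1, -4.1, 5.8]
grip_width: 0.0097
grip_force: 20.0
```

send_rows --targets '[{"x": 0, "y": 0, "z": 0, "spin": 0, "claw": 35}, {"x": 0, "y": 0, "z": 0, "spin": 0, "claw": 35}, {"x": 0, "y": 0, "z": 0.06, "spin": 0, "claw": 35}, {"x": 0, "y": 0, "z": 0.12, "spin": 0, "claw": 35}, {"x": 0, "y": 0, "z": 0.13, "spin": 0, "claw": 35}, {"x": -0.03, "y": 0, "z": 0.03, "spin": 0.04, "claw": 35}, {"x": -0.06, "y": 0.002, "z": 0, "spin": 0.06, "claw": 35}, {"x": -0.07, "y": 0.003, "z": 0, "spin": 0.07, "claw": 35}, {"x": -0.07, "y": 0.003, "z": 0, "spin": 0.07, "claw": 35}, {"x": -0.07, "y": 0.003, "z": 0, "spin": 0.07, "claw": 35}, {"x": -0.07, "y": 0.003, "z": 0, "spin": 0.07, "claw": 35}, {"x": -0.06, "y": 0.002, "z": 0, "spin": 0.06, "claw": 35}, {"x": -0.02, "y": 0, "z": 0, "spin": 0.04, "claw": 35}, {"x": 0, "y": 0, "z": -0.08, "spin": 0, "claw": 35}, {"x": 0, "y": 0, "z": -0.11, "spin": 0, "claw": 35}, {"x": 0, "y": 0, "z": -0.09, "spin": 0, "claw": 35}, {"x": 0, "y": 0, "z": -0.045, "spin": 0, "claw": 35}, {"x": 0, "y": 0, "z": -0.015, "spin": 0, "claw": 35}, {"x": 0, "y": 0, "z": 0, "spin": 0, "claw": 35}]'

```text
time_s: 21.6
ee_pos: [0.4642, 0.1212, 0.0284]
eef_rot: [3.142, 0.0, 3.068]
force: [0.9, 0.4, 1.1]
grip_width: 0.035
grip_force: 0.0
```

send_rows --targets '[{"x": 0, "y": 0, "z": 0, "spin": 0, "claw": 5}, {"x": 0, "y": 0, "z": 0, "spin": 0, "claw": 5}, {"x": 0, "y": 0, "z": 0, "spin": 0, "claw": 5}, {"x": 0, "y": 0, "z": 0, "spin": 0, "claw": 5}, {"x": 0, "y": 0, "z": 0, "spin": -0.06, "claw": 5}, {"x": 0, "y": 0, "z": 0, "spin": -0.07, "claw": 5}, {"x": 0, "y": 0, "z": 0, "spin": -0.07, "claw": 5}, {"x": 0, "y": 0, "z": 0, "spin": -0.07, "claw": 5}, {"x": 0, "y": 0, "z": 0, "spin": -0.07, "claw": 5}, {"x": 0, "y": 0, "z": 0, "spin": -0.07, "claw": 5}, {"x": 0, "y": 0, "z": 0, "spin": -0.068, "claw": 5}, {"x": 0, "y": 0, "z": 0, "spin": 0, "claw": 5}]'

```text
time_s: 22.8
ee_pos: [0.4642, 0.1211, 0.0283]
eef_rot: [3.141, 0.0, 2.315]
force: [-1.3, -0.9, 4.8]
grip_width: 0.0101
grip_force: 20.0
```

send_rows --targets '[{"x": 0, "y": 0, "z": 0, "spin": 0, "claw": 35}, {"x": 0, "y": 0, "z": 0, "spin": 0, "claw": 35}, {"x": 0, "y": 0, "z": 0.06, "spin": 0, "claw": 35}, {"x": 0, "y": 0, "z": 0.12, "spin": 0, "claw": 35}, {"x": 0, "y": 0, "z": 0.13, "spin": 0, "claw": 35}, {"x": 0.02, "y": 0.028, "z": 0.03, "spin": 0.05, "claw": 35}, {"x": 0.06, "y": 0.085, "z": 0, "spin": 0.05, "claw": 35}, {"x": 0.08, "y": 0.114, "z": 0, "spin": 0.05, "claw": 35}, {"x": 0.08, "y": 0.114, "z": 0, "spin": 0.05, "claw": 35}, {"x": 0.08, "y": 0.114, "z": 0, "spin": 0.05, "claw": 35}, {"x": 0.08, "y": 0.114, "z": 0, "spin": 0.05, "claw": 35}, {"x": 0.06, "y": 0.085, "z": 0, "spin": 0.05, "claw": 35}, {"x": 0.0185, "y": 0.026, "z": 0, "spin": 0.05, "claw": 35}, {"x": 0, "y": 0, "z": -0.08, "spin": 0, "claw": 35}, {"x": 0, "y": 0, "z": -0.11, "spin": 0, "claw": 35}, {"x": 0, "y": 0, "z": -0.09, "spin": 0, "claw": 35}, {"x": 0, "y": 0, "z": -0.045, "spin": 0, "claw": 35}, {"x": 0, "y": 0, "z": -0.015, "spin": 0, "claw": 35}, {"x": 0, "y": 0, "z": 0, "spin": 0, "claw": 35}]'

```text
time_s: 24.7
ee_pos: [0.5599, 0.2573, 0.0285]
eef_rot: [3.141, 0.0, 2.946]
force: [-0.8, -0.4, 1.2]
grip_width: 0.0348
grip_force: 0.0
```

send_rows --targets '[{"x": 0, "y": 0, "z": 0, "spin": 0, "claw": 5}, {"x": 0, "y": 0, "z": 0, "spin": 0, "claw": 5}, {"x": 0, "y": 0, "z": 0, "spin": 0, "claw": 5}, {"x": 0, "y": 0, "z": 0, "spin": 0, "claw": 5}, {"x": 0, "y": 0, "z": 0, "spin": -0.06, "claw": 5}, {"x": 0, "y": 0, "z": 0, "spin": -0.07, "claw": 5}, {"x": 0, "y": 0, "z": 0, "spin": -0.07, "claw": 5}, {"x": 0, "y": 0, "z": 0, "spin": -0.07, "claw": 5}, {"x": 0, "y": 0, "z": 0, "spin": -0.07, "claw": 5}, {"x": 0, "y": 0, "z": 0, "spin": -0.062, "claw": 5}, {"x": 0, "y": 0, "z": 0, "spin": 0, "claw": 5}]'

```text
time_s: 25.8
ee_pos: [0.5597, 0.2569, 0.0284]
eef_rot: [-3.141, 0.0, 2.312]
force: [-2.8, -3.3, 4.4]
grip_width: 0.01
grip_force: 20.0
```

send_rows --targets '[{"x": 0, "y": 0, "z": 0, "spin": 0, "claw": 35}, {"x": 0, "y": 0, "z": 0, "spin": 0, "claw": 35}, {"x": 0, "y": 0, "z": 0.06, "spin": 0, "claw": 35}, {"x": 0, "y": 0, "z": 0.12, "spin": 0, "claw": 35}, {"x": 0, "y": 0, "z": 0.13, "spin": 0, "claw": 35}, {"x": -0.03, "y": 0.0018, "z": 0.03, "spin": 0, "claw": 35}, {"x": -0.09, "y": 0.0036, "z": 0, "spin": 0, "claw": 35}, {"x": -0.11, "y": 0.0045, "z": 0, "spin": 0, "claw": 35}, {"x": -0.11, "y": 0.0045, "z": 0, "spin": 0, "claw": 35}, {"x": -0.08, "y": 0.0036, "z": 0, "spin": 0, "claw": 35}, {"x": -0.03, "y": 0, "z": 0, "spin": 0, "claw": 35}, {"x": 0, "y": 0, "z": 0, "spin": 0, "claw": 35}]'

```text
time_s: 27.0
ee_pos: [0.4693, 0.2609, 0.096]
eef_rot: [3.141, 0.0, 2.315]
force: [-0.7, -0.0, -0.5]
grip_width: 0.0351
grip_force: 0.0
```

Run:
```python
from h import *
o=get_obs(); print(o["time_s"],o["ee_pos"],o["eef_rot"])
m=camera_model("wrist"); im=camera("wrist"); cv2.imwrite("pics/w9.png",im); knobs(im,m)
t=camera("top"); cv2.imwrite("pics/t9.png",t); print("top"); M=camera_model("top"); knobs(t[180:320,150:300],{**M,"cx":M["cx"]-150,"cy":M["cy"]-180})
```

```text
27.0 [0.46928039 0.26088316 0.09603263] [3.14147340e+00 4.54191900e-05 2.31493636e+00]
[539.5 136.3] [11.9 37.3] cw deg 49.3
[541.8 269.8] [13.3 29.1] cw deg 23.3
[465.7 265.1] [ 9.3 41.2] cw deg 47.7
top
[463.1 119.6] [10.5 31.7] cw deg 48.4
[551.7 116.2] [12.5 28.9] cw deg 48.1
[557.2 254.3] [14.7 34.1] cw deg 47.8
```

All four read about 48° world, or about 45° on the cover. Second pass: a, c, b, d.

send_rows --targets '[{"x": 0.002, "y": 0, "z": -0.08, "spin": 0, "claw": 35}, {"x": 0, "y": 0, "z": -0.11, "spin": 0, "claw": 35}, {"x": 0, "y": 0, "z": -0.09, "spin": 0, "claw": 35}, {"x": 0, "y": 0, "z": -0.045, "spin": 0, "claw": 35}, {"x": 0, "y": 0, "z": -0.015, "spin": 0, "claw": 35}, {"x": 0, "y": 0, "z": 0, "spin": 0, "claw": 5}, {"x": 0, "y": 0, "z": 0, "spin": 0, "claw": 5}, {"x": 0, "y": 0, "z": 0, "spin": 0, "claw": 5}, {"x": 0, "y": 0, "z": 0, "spin": 0, "claw": 5}, {"x": 0, "y": 0, "z": 0, "spin": -0.06, "claw": 5}, {"x": 0, "y": 0, "z": 0, "spin": -0.07, "claw": 5}, {"x": 0, "y": 0, "z": 0, "spin": -0.07, "claw": 5}, {"x": 0, "y": 0, "z": 0, "spin": -0.07, "claw": 5}, {"x": 0, "y": 0, "z": 0, "spin": -0.07, "claw": 5}, {"x": 0, "y": 0, "z": 0, "spin": -0.07, "claw": 5}, {"x": 0, "y": 0, "z": 0, "spin": -0.06, "claw": 5}, {"x": 0, "y": 0, "z": 0, "spin": -0.03, "claw": 5}, {"x": 0, "y": 0, "z": 0, "spin": -0.015, "claw": 5}, {"x": 0, "y": 0, "z": 0, "spin": 0, "claw": 5}]'

```text
time_s: 29.0
ee_pos: [0.4701, 0.2608, 0.0286]
eef_rot: [3.141, -0.0, 1.505]
force: [-3.9, -1.8, 6.8]
grip_width: 0.0097
grip_force: 20.1
```

```bash
python3 -c "
from station import *
o=get_obs(); print(o['time_s'],o['moment'],o['eef_rot'],o['force'])"
```

```text
29.0 [-0.36431178  0.5886577   0.28645456] [ 3.14123862e+00 -5.13220004e-05  1.50499868e+00] [-3.90597432 -1.847068    6.79458552]
```

The 0.29 N m moment shows a is at its stop. Next is c.

send_rows --targets '[{"x": 0, "y": 0, "z": 0, "spin": 0, "claw": 35}, {"x": 0, "y": 0, "z": 0, "spin": 0, "claw": 35}, {"x": 0, "y": 0, "z": 0.06, "spin": 0, "claw": 35}, {"x": 0, "y": 0, "z": 0.12, "spin": 0, "claw": 35}, {"x": 0, "y": 0, "z": 0.13, "spin": 0, "claw": 35}, {"x": 0.02, "y": -0.034, "z": 0.03, "spin": 0.04, "claw": 35}, {"x": 0.05, "y": -0.085, "z": 0, "spin": 0.06, "claw": 35}, {"x": 0.05, "y": -0.085, "z": 0, "spin": 0.06, "claw": 35}, {"x": 0.06, "y": -0.102, "z": 0, "spin": 0.065, "claw": 35}, {"x": 0.06, "y": -0.102, "z": 0, "spin": 0.065, "claw": 35}, {"x": 0.06, "y": -0.102, "z": 0, "spin": 0.065, "claw": 35}, {"x": 0.05, "y": -0.085, "z": 0, "spin": 0.06, "claw": 35}, {"x": 0.05, "y": -0.085, "z": 0, "spin": 0.06, "claw": 35}, {"x": 0.021, "y": -0.036, "z": 0, "spin": 0.04, "claw": 35}, {"x": 0, "y": 0, "z": -0.08, "spin": 0, "claw": 35}, {"x": 0, "y": 0, "z": -0.11, "spin": 0, "claw": 35}, {"x": 0, "y": 0, "z": -0.09, "spin": 0, "claw": 35}, {"x": 0, "y": 0, "z": -0.045, "spin": 0, "claw": 35}, {"x": 0, "y": 0, "z": -0.015, "spin": 0, "claw": 35}, {"x": 0, "y": 0, "z": 0, "spin": 0, "claw": 35}]'

```text
time_s: 31.0
ee_pos: [0.5545, 0.1176, 0.0285]
eef_rot: [3.141, 0.0, 2.314]
force: [0.4, -0.0, -0.3]
grip_width: 0.0348
grip_force: 0.0
```

send_rows --targets '[{"x": 0, "y": 0, "z": 0, "spin": 0, "claw": 5}, {"x": 0, "y": 0, "z": 0, "spin": 0, "claw": 5}, {"x": 0, "y": 0, "z": 0, "spin": 0, "claw": 5}, {"x": 0, "y": 0, "z": 0, "spin": 0, "claw": 5}, {"x": 0, "y": 0, "z": 0, "spin": -0.06, "claw": 5}, {"x": 0, "y": 0, "z": 0, "spin": -0.07, "claw": 5}, {"x": 0, "y": 0, "z": 0, "spin": -0.07, "claw": 5}, {"x": 0, "y": 0, "z": 0, "spin": -0.07, "claw": 5}, {"x": 0, "y": 0, "z": 0, "spin": -0.07, "claw": 5}, {"x": 0, "y": 0, "z": 0, "spin": -0.07, "claw": 5}, {"x": 0, "y": 0, "z": 0, "spin": -0.06, "claw": 5}, {"x": 0, "y": 0, "z": 0, "spin": -0.03, "claw": 5}, {"x": 0, "y": 0, "z": 0, "spin": -0.015, "claw": 5}, {"x": 0, "y": 0, "z": 0, "spin": 0, "claw": 5}]'

```text
time_s: 32.4
ee_pos: [0.5541, 0.1174, 0.0283]
eef_rot: [-3.141, 0.0, 1.505]
force: [-4.3, -2.7, 5.0]
grip_width: 0.0098
grip_force: 20.2
```

```bash
python3 -c "
from station import *
o=get_obs(); print(o['time_s'],o['moment'],o['eef_rot'],o['force'])"
```

```text
32.4 [-0.43433729  0.67367521  0.31859731] [-3.14116081e+00  4.33601976e-04  1.50459638e+00] [-4.29221284 -2.67436064  5.02236734]
```

c is at its stop. Next is b.

send_rows --targets '[{"x": 0, "y": 0, "z": 0, "spin": 0, "claw": 35}, {"x": 0, "y": 0, "z": 0, "spin": 0, "claw": 35}, {"x": 0, "y": 0, "z": 0.06, "spin": 0, "claw": 35}, {"x": 0, "y": 0, "z": 0.12, "spin": 0, "claw": 35}, {"x": 0, "y": 0, "z": 0.13, "spin": 0, "claw": 35}, {"x": -0.03, "y": 0, "z": 0.03, "spin": 0.04, "claw": 35}, {"x": -0.05, "y": 0.002, "z": 0, "spin": 0.06, "claw": 35}, {"x": -0.06, "y": 0.003, "z": 0, "spin": 0.06, "claw": 35}, {"x": -0.06, "y": 0.003, "z": 0, "spin": 0.065, "claw": 35}, {"x": -0.06, "y": 0.003, "z": 0, "spin": 0.065, "claw": 35}, {"x": -0.06, "y": 0.003, "z": 0, "spin": 0.065, "claw": 35}, {"x": -0.06, "y": 0.002, "z": 0, "spin": 0.06, "claw": 35}, {"x": -0.05, "y": 0, "z": 0, "spin": 0.06, "claw": 35}, {"x": -0.02, "y": 0, "z": 0, "spin": 0.04, "claw": 35}, {"x": 0, "y": 0, "z": -0.08, "spin": 0, "claw": 35}, {"x": 0, "y": 0, "z": -0.11, "spin": 0, "claw": 35}, {"x": 0, "y": 0, "z": -0.09, "spin": 0, "claw": 35}, {"x": 0, "y": 0, "z": -0.045, "spin": 0, "claw": 35}, {"x": 0, "y": 0, "z": -0.015, "spin": 0, "claw": 35}, {"x": 0, "y": 0, "z": 0, "spin": 0, "claw": 35}]'

```text
time_s: 34.4
ee_pos: [0.4645, 0.1209, 0.0284]
eef_rot: [3.141, 0.0, 2.314]
force: [0.2, -0.1, 0.2]
grip_width: 0.0351
grip_force: 0.0
```

send_rows --targets '[{"x": 0, "y": 0, "z": 0, "spin": 0, "claw": 5}, {"x": 0, "y": 0, "z": 0, "spin": 0, "claw": 5}, {"x": 0, "y": 0, "z": 0, "spin": 0, "claw": 5}, {"x": 0, "y": 0, "z": 0, "spin": 0, "claw": 5}, {"x": 0, "y": 0, "z": 0, "spin": -0.06, "claw": 5}, {"x": 0, "y": 0, "z": 0, "spin": -0.07, "claw": 5}, {"x": 0, "y": 0, "z": 0, "spin": -0.07, "claw": 5}, {"x": 0, "y": 0, "z": 0, "spin": -0.07, "claw": 5}, {"x": 0, "y": 0, "z": 0, "spin": -0.07, "claw": 5}, {"x": 0, "y": 0, "z": 0, "spin": -0.07, "claw": 5}, {"x": 0, "y": 0, "z": 0, "spin": -0.06, "claw": 5}, {"x": 0, "y": 0, "z": 0, "spin": -0.03, "claw": 5}, {"x": 0, "y": 0, "z": 0, "spin": -0.015, "claw": 5}, {"x": 0, "y": 0, "z": 0, "spin": 0, "claw": 5}]'

```text
time_s: 35.8
ee_pos: [0.4639, 0.1206, 0.0283]
eef_rot: [-3.141, 0.001, 1.505]
force: [-5.3, -1.7, 7.1]
grip_width: 0.0101
grip_force: 20.2
```

```bash
python3 -c "
from station import *
o=get_obs(); print(o['time_s'],o['moment'],o['eef_rot'],o['force'])"
```

```text
35.8 [-0.39391521  0.8948936   0.29967522] [-3.14075668e+00  5.23463007e-04  1.50474137e+00] [-5.30558054 -1.73825764  7.06932491]
```

b is at its stop. Next is d.

send_rows --targets '[{"x": 0, "y": 0, "z": 0, "spin": 0, "claw": 35}, {"x": 0, "y": 0, "z": 0, "spin": 0, "claw": 35}, {"x": 0, "y": 0, "z": 0.06, "spin": 0, "claw": 35}, {"x": 0, "y": 0, "z": 0.12, "spin": 0, "claw": 35}, {"x": 0, "y": 0, "z": 0.13, "spin": 0, "claw": 35}, {"x": 0.02, "y": 0.028, "z": 0.03, "spin": 0.04, "claw": 35}, {"x": 0.05, "y": 0.071, "z": 0, "spin": 0.06, "claw": 35}, {"x": 0.06, "y": 0.085, "z": 0, "spin": 0.06, "claw": 35}, {"x": 0.07, "y": 0.1, "z": 0, "spin": 0.065, "claw": 35}, {"x": 0.07, "y": 0.1, "z": 0, "spin": 0.065, "claw": 35}, {"x": 0.07, "y": 0.1, "z": 0, "spin": 0.065, "claw": 35}, {"x": 0.07, "y": 0.1, "z": 0, "spin": 0.06, "claw": 35}, {"x": 0.05, "y": 0.071, "z": 0, "spin": 0.06, "claw": 35}, {"x": 0.018, "y": 0.026, "z": 0, "spin": 0.04, "claw": 35}, {"x": 0, "y": 0, "z": -0.08, "spin": 0, "claw": 35}, {"x": 0, "y": 0, "z": -0.11, "spin": 0, "claw": 35}, {"x": 0, "y": 0, "z": -0.09, "spin": 0, "claw": 35}, {"x": 0, "y": 0, "z": -0.045, "spin": 0, "claw": 35}, {"x": 0, "y": 0, "z": -0.015, "spin": 0, "claw": 35}, {"x": 0, "y": 0, "z": 0, "spin": 0, "claw": 35}]'

```text
time_s: 37.8
ee_pos: [0.5601, 0.2571, 0.0286]
eef_rot: [3.141, 0.0, 2.314]
force: [-0.1, 0.6, -0.1]
grip_width: 0.0352
grip_force: 0.0
```

send_rows --targets '[{"x": 0, "y": 0, "z": 0, "spin": 0, "claw": 5}, {"x": 0, "y": 0, "z": 0, "spin": 0, "claw": 5}, {"x": 0, "y": 0, "z": 0, "spin": 0, "claw": 5}, {"x": 0, "y": 0, "z": 0, "spin": 0, "claw": 5}, {"x": 0, "y": 0, "z": 0, "spin": -0.06, "claw": 5}, {"x": 0, "y": 0, "z": 0, "spin": -0.07, "claw": 5}, {"x": 0, "y": 0, "z": 0, "spin": -0.07, "claw": 5}, {"x": 0, "y": 0, "z": 0, "spin": -0.07, "claw": 5}, {"x": 0, "y": 0, "z": 0, "spin": -0.07, "claw": 5}, {"x": 0, "y": 0, "z": 0, "spin": -0.07, "claw": 5}, {"x": 0, "y": 0, "z": 0, "spin": -0.06, "claw": 5}, {"x": 0, "y": 0, "z": 0, "spin": -0.03, "claw": 5}, {"x": 0, "y": 0, "z": 0, "spin": -0.015, "claw": 5}, {"x": 0, "y": 0, "z": 0, "spin": 0, "claw": 5}]'

```text
time_s: 39.2
ee_pos: [0.5598, 0.2569, 0.0283]
eef_rot: [-3.142, 0.0, 1.505]
force: [-2.5, -2.0, 4.9]
grip_width: 0.0096
grip_force: 20.1
```

```bash
python3 -c "
from station import *
o=get_obs(); print(o['time_s'],o['moment'],o['eef_rot'],o['force'])"
```

```text
39.2 [-0.34445838  0.62350098  0.3063741 ] [-3.14156914e+00  1.85681540e-04  1.50524428e+00] [-2.54000438 -2.04328033  4.89553529]
```

All four are at their stops. I release, retreat and check.

send_rows --targets '[{"x": 0, "y": 0, "z": 0, "spin": 0, "claw": 35}, {"x": 0, "y": 0, "z": 0, "spin": 0, "claw": 35}, {"x": 0, "y": 0, "z": 0.06, "spin": 0, "claw": 35}, {"x": 0, "y": 0, "z": 0.12, "spin": 0, "claw": 35}, {"x": 0, "y": 0, "z": 0.15, "spin": 0, "claw": 35}, {"x": 0, "y": 0, "z": 0.15, "spin": 0, "claw": 35}, {"x": -0.05, "y": -0.07, "z": 0.15, "spin": 0, "claw": 35}, {"x": -0.07, "y": -0.12, "z": 0.12, "spin": 0, "claw": 35}, {"x": -0.08, "y": -0.14, "z": 0.1, "spin": 0, "claw": 35}, {"x": -0.08, "y": -0.14, "z": 0.05, "spin": 0, "claw": 35}, {"x": -0.08, "y": -0.14, "z": 0.05, "spin": 0, "claw": 35}, {"x": -0.08, "y": -0.14, "z": 0, "spin": 0, "claw": 35}, {"x": -0.08, "y": -0.14, "z": 0, "spin": 0, "claw": 35}, {"x": -0.08, "y": -0.14, "z": 0, "spin": 0, "claw": 35}, {"x": -0.08, "y": -0.14, "z": 0, "spin": 0, "claw": 35}, {"x": -0.06, "y": -0.14, "z": 0, "spin": 0, "claw": 35}, {"x": -0.04, "y": -0.14, "z": 0, "spin": 0, "claw": 35}, {"x": 0, "y": -0.1, "z": 0, "spin": 0, "claw": 35}, {"x": 0, "y": -0.05, "z": 0, "spin": 0, "claw": 35}, {"x": 0, "y": 0, "z": 0, "spin": 0, "claw": 35}]'

```text
time_s: 41.2
ee_pos: [0.404, -0.0636, 0.2184]
eef_rot: [3.141, 0.0, 1.504]
force: [-0.1, 1.0, 0.7]
grip_width: 0.035
grip_force: 0.0
```

Run:
```python
from h import *
np.set_printoptions(precision=4,suppress=True)
o=get_obs(); print(o["time_s"],o["ee_pos"],o["force"])
t=camera("top"); cv2.imwrite("pics/t10.png",t); M=camera_model("top"); knobs(t[180:320,150:300],{**M,"cx":M["cx"]-150,"cy":M["cy"]-180})
q=quad(t,140,256,(160,205,285,302)); print(q,pose4(ray2z(M,q,.046)))
s=camera("scene"); f=lambda c:cv2.resize(c,(400,400),interpolation=cv2.INTER_CUBIC)
cv2.imwrite("pics/end.png",np.hstack([f(t[130:310,130:310]),f(s[180:290,200:310])]))
```

```text
41.2 [ 0.404  -0.0636  0.2184] [-0.0688  1.0159  0.6943]
[462.8 119.8] [33.7  7.9] cw deg 94.2
[469.6 257.8] [ 8.9 38.2] cw deg 88.5
[551.4 117. ] [ 9.  33.7] cw deg 88.6
[558.3 254. ] [39.6 10.4] cw deg 98.0
[[259 225]
 [254 285]
 [171 279]
 [178 219]] (array([0.5113, 0.1899]), np.float64(-2.730335061294816), array([0.1383, 0.1907, 0.1394, 0.1892]))
```

View pics/end.png

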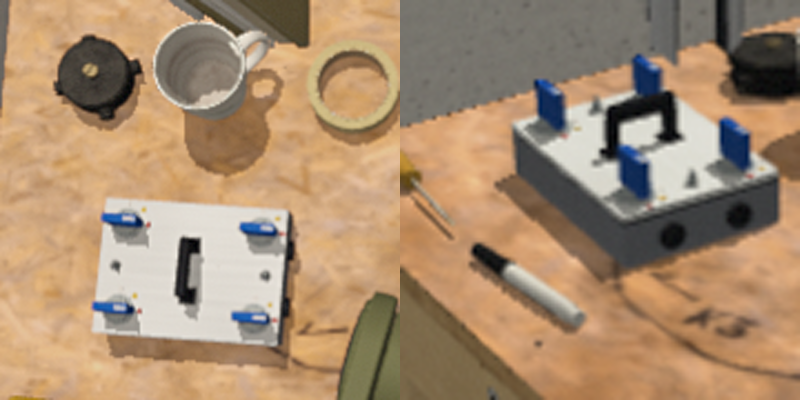

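The cover lies flat with both pins through it, at about (115,265) and (265,275) in the left crop. All four bars are along y with their stripes at the red dots, and the mug, junction box and tape stand where they were. I'm handing in.

```bash
python3 -c "
from station import *
print(hand_in())"
```

```text
the job is handed in; nothing more can be done
None
```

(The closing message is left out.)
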